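Cover the open movements with their dust covers

TASK

We are closing the workshop: put each of the four clear dust covers over the movement in the work tray it belongs to, the tray of the same colour as its knob (each cover just fits inside that tray's rim). Set every cover down gently, not dropped, so that it stands flat on the tray floor inside the rim, knob up; and leave the finished rectangular watch where it lies.

Things in the scene. Friction and masses are not known exactly. Their poses are not given: they have to be found in the camera images.
- cover_yellow_knob (a point): Loose clear hollow dust cover, tinted yellow, yellow knob and foot band, smallest of four: 36 mm outside diameter, 2 mm wall, open below, flat top 26 mm above its lower edge, 30 g. Round knob on its axis, 18 mm tall, 16 mm diameter (12 mm at its foot). This point: the knob's centre, 9 mm above the flat top, 35 mm above the lower edge; z up. Starts upright on the bench glass (its top at z = 5 mm).
- tray_yellow: Fixed round yellow work tray, smallest of four, 56 mm outside diameter; in its middle a tiny ladies' movement, 16 mm across, up to 16 mm above the underside. Flat floor 4 mm above the underside; yellow rim 3 mm wide, 4 mm above the floor, 50 mm inside diameter: 7 mm of play round the yellow cover. Origin: centre of its underside, on the bench glass; z up.
- cover_red_knob (a point): Loose clear hollow dust cover, tinted red, red knob and foot band, second smallest of four: 54 mm outside diameter, 2 mm wall, open below, flat top 30 mm above its lower edge, 45 g. Round knob on its axis, 18 mm tall, 16 mm diameter (12 mm at its foot). This point: the knob's centre, 9 mm above the flat top, 39 mm above the lower edge; z up. Starts upright on the bench glass (its top at z = 5 mm).
- tray_red: Fixed round red work tray, second smallest of four, 74 mm outside diameter; in its middle a wristwatch movement, 26 mm across, in a holder, up to 16 mm above the underside. Flat floor 4 mm above the underside; red rim 3 mm wide, 4 mm above the floor, 68 mm inside diameter: 7 mm of play round the red cover. Origin: centre of its underside, on the bench glass; z up.
- cover_blue_knob (a point): Loose clear hollow dust cover, tinted blue, blue knob and foot band, second largest of four: 72 mm outside diameter, 2 mm wall, open below, flat top 33 mm above its lower edge, 65 g. Round knob on its axis, 18 mm tall, 16 mm diameter (12 mm at its foot). This point: the knob's centre, 9 mm above the flat top, 42 mm above the lower edge; z up. Starts upright on the bench glass (its top at z = 5 mm).
- tray_blue: Fixed round blue work tray, second largest of four, 92 mm outside diameter; in its middle a pocket-watch movement, 37 mm across, in a holder, up to 16 mm above the underside. Flat floor 4 mm above the underside; blue rim 3 mm wide, 4 mm above the floor, 86 mm inside diameter: 7 mm of play round the blue cover. Origin: centre of its underside, on the bench glass; z up.
- cover_green_knob (a point): Loose clear hollow dust cover, tinted green, green knob and foot band, largest of four: 90 mm outside diameter, 2 mm wall, open below, flat top 36 mm above its lower edge, 90 g. Round knob on its axis, 18 mm tall, 16 mm diameter (12 mm at its foot). This point: the knob's centre, 9 mm above the flat top, 45 mm above the lower edge; z up. Starts upright on the bench glass (its top at z = 5 mm).
- tray_green: Fixed round green work tray, largest of four, 110 mm outside diameter; in its middle a travel-clock movement, 55 mm across, in a holder, up to 16 mm above the underside. Flat floor 4 mm above the underside; green rim 3 mm wide, 4 mm above the floor, 104 mm inside diameter: 7 mm of play round the green cover. Origin: centre of its underside, on the bench glass; z up.
- watch: The finished wristwatch: rectangular steel case 36 x 28 x 9 mm (48 mm long over the lugs), cream dial with black hands, no strap, lying loose on the bench glass among the trays. To be left alone. Origin: centre of its underside; x along the case, z up.
There are look-alikes about, which are no part of the job. Several things have the shape of the tray_green; the one meant has the colours described above.

How it is judged (in metres and radians):
At the end, for the whole second after the job is handed in: All four covers stand still in the tray of their own colour, knob up: the knob within 10 mm of the tray's axis (the rim leaves 7 mm of play), the lower edge flat on the tray floor within 2.5 mm and the cover tilted less than 0.06 rad (horizontal distance between cover_yellow_knob and tray_yellow below 0.01 m and z of cover_yellow_knob in the frame of tray_yellow between 0.0365 and 0.0415 m and angle between each of cover_yellow_knob, cover_red_knob, cover_blue_knob, cover_green_knob's own z axis and vertical below 0.06 rad and linear speed of each of cover_yellow, cover_red, cover_blue, cover_green below 0.02 m/s and horizontal distance between cover_red_knob and tray_red below 0.01 m and z of cover_red_knob in the frame of tray_red between 0.0405 and 0.0455 m and horizontal distance between cover_blue_knob and tray_blue below 0.01 m and z of cover_blue_knob in the frame of tray_blue between 0.0435 and 0.0485 m and horizontal distance between cover_green_knob and tray_green below 0.01 m and z of cover_green_knob in the frame of tray_green between 0.0465 and 0.0515 m); the robot touches nothing.
It fails at once if the yellow cover is dropped (out of the fingers and moving faster than 0.55 m/s: a fall of about 15 mm) or banged or pressed on its tray with over 60 N ((contact force between cover_yellow and the fingers below 0.05 N and linear speed of cover_yellow above 0.55 m/s) or contact force between cover_yellow and tray_yellow above 60 N).
It fails at once if the red cover is dropped (out of the fingers and moving faster than 0.55 m/s: a fall of about 15 mm) or banged or pressed on its tray with over 60 N ((contact force between cover_red and the fingers below 0.05 N and linear speed of cover_red above 0.55 m/s) or contact force between cover_red and tray_red above 60 N).
It fails at once if the blue cover is dropped (out of the fingers and moving faster than 0.55 m/s: a fall of about 15 mm) or banged or pressed on its tray with over 60 N ((contact force between cover_blue and the fingers below 0.05 N and linear speed of cover_blue above 0.55 m/s) or contact force between cover_blue and tray_blue above 60 N).
It fails at once if the green cover is dropped (out of the fingers and moving faster than 0.55 m/s: a fall of about 15 mm) or banged or pressed on its tray with over 60 N ((contact force between cover_green and the fingers below 0.05 N and linear speed of cover_green above 0.55 m/s) or contact force between cover_green and tray_green above 60 N).
It fails at once if the finished watch is shifted (more than 12 mm) (distance of watch from where it was at the start of the episode above 0.012 m).
It also fails if it takes over 96 s, if anything falls off the work surface, if the arm or the gripper's body presses on something with over 40 N, if the wrist force passes 120 N, or if a joint passes its speed limit or range.

ROBOT

A 7-joint arm with a two-finger parallel gripper is mounted at the origin on the work surface. World frame = base frame: x ahead of the robot, y to its left, z up, the work surface at z = 0. Lengths are in mm, angles in rad, forces in N, time in s.
With the tool pointing down it reaches from about 400 to 875 mm from the base axis. Payload 4.4 kg.
Tool frame: the origin (TCP) lies on the mounting face of the last link; the fingertips stand 173 mm ahead of it and the grasp point (between the pads) lies 155 mm ahead of it; z points along the fingers, y is the line along which they close (so a half turn about z gives the same grasp; the last joint's range is limited). The gripper opens to 85 mm and grips with 20 to 120 N. Pads are 22 mm wide; open, the fingers measure 114 mm over their backs; the gripper's body (76 mm by 85 mm) begins 54 mm behind the grasp point. The pads swing forward as they close: fully open they stand 13 mm farther back than shut.
Start: joints at [1.072, 0.628, 0.038, 1.517, -0.027, 0.996, -0.02], TCP at [272.641, -590.07, 404.713] pointing down, gripper open.
Joint ranges: [-3.06, 3.06], [-0.37, 2.12], [-1.25, 1.32], [0.18, 2.47], [-1.1, 4.24], [0.23, 1.98], [-2.94, 2.94]. Speed limits (rad/s): [2.57, 2.57, 3.14, 3.14, 3.14, 3.14, 3.14].

INTERFACE

Orientations are given as [roll, pitch, yaw] about the fixed x, y, z axes, in that order (R = Rz(yaw) Ry(pitch) Rx(roll)).
In Python, from cell import * gives the robot as it stands. The module is installed in compiled form; this text tells all that it offers.
- The arm moves only by the tool jog_arm, never from a script. Its argument "steps" is a list of rows, each a list of 7 numbers: the opening, from -1 (shut) to 1 (fully open), so that 0 is half open, then the shift along the tool's x, y, z as a fraction of full scale, then the turn, a rotation vector about the tool's x, y, z as a fraction of full scale. A call has 1 to 10 rows; each row shifts and turns the commanded pose from where the row before left it, along the tool's axes as they then stand; what a row does not reach is not made up. Full scale, the value 1, is 500 mm for a shift and 2 rad for a turn. A row lasts 1/8 s, in which the tool goes at most 62.5 mm and 10.7 degrees, less where a joint would pass 70% of its speed; a pose out of reach is approached as far as the arm can. A call with a number of a shift or a turn outside -1 to 1 is refused whole. A call with a gripper value outside its range is refused whole. The fingers move at their own pace and stop on an object; the grip force is fixed at half the most. Time passes only in rows, so rows that do not move let the fingers close. It gives the time, the measured TCP pose, the force, the opening and the grip force at its end, in the units of the state.
- read_state(): the state, without advancing time (a new reading comes with each control period).
- get_image(name): name is "scene" or "top" or "wrist"; returns a dict with "pixels" (384x512x3 uint8, red, green, blue), "depth" (384x512 float32, mm along the optical axis (not along the pixel's ray), 0 where there is no reading), "vertical_fov" (degrees; the focal length in pixels is half the picture's height over the tangent of half this angle, whatever the lens; pixels are square), "cx", "cy" (the principal point, pixels), "R" (3x3) and "t" (3): a world point X has camera coordinates R X + t. Camera axes: x right, y down, z forward; pixel columns grow to the right and rows downward; lengths in mm; the calibration is good to about 2 mm. The wrist camera is an equidistant fisheye: a pixel r from the principal point sees the ray r / f radians off the axis. A picture is of the moment at which its call begins.
- finish_job(): hands the job in; it is judged then, once.
The state is a dict: "clock": time; "qpos": joint angles; "qd": joint speeds; "tau": joint torques, N m; "eef_pos": TCP position; "tool_rot": TCP orientation; "force": force on the tool from outside, world axes, zero at the start; "torque": the same for the moment, N m; "width": finger opening in mm; "gripper_force": force on a finger pad.
Only numpy, scipy, OpenCV 4.12 (cv2) and the standard library are available. Lean on these libraries where they do the work, as an engineer would, in place of code of your own. Each camera call takes 0.05 s, during which the arm holds its last target. There are 200 camera calls.

## Working session

There is one attempt and no reset: what is moved stays moved. The work goes in short steps, Python scripts to look and compute and a tool call to move; the robot and the scene stay as the last step left them, time stands still between calls to the robot, and variables do not carry over. Pictures are saved under pics/ and viewed, at most 14 in all, crops included, and the job is handed in when it is done.

Besides the shell and the picture viewer there is one more tool, called as name(argument=value, ...) on one line, values as JSON. jog_arm: Moves the arm, as the interface text tells. Shift numbers are shares of 500 mm and turn numbers shares of 2 rad, none past 1 either way. Its arguments: {"type":"object","properties":{"steps":{"type":"array"}},"required":["steps"]}

```bash
mkdir -p pics; cat > h.py <<'E'
from cell import *
import numpy as np, cv2
def snap(n,f):
    im=get_image(n); cv2.imwrite('pics/'+f,cv2.cvtColor(im['pixels'],cv2.COLOR_RGB2BGR)); np.save('pics/'+f+'.npy',im,allow_pickle=True); return im
def ray(im,u,v,fish=False):
    f=im['pixels'].shape[0]/2/np.tan(np.radians(im['vertical_fov'])/2)
    x,y=(u-im['cx'])/f,(v-im['cy'])/f
    if fish:
        r=np.hypot(x,y)+1e-12; d=np.array([x/r*np.sin(r),y/r*np.sin(r),np.cos(r)])
    else: d=np.array([x,y,1.])
    R=np.array(im['R']); return -R.T@np.array(im['t']), R.T@d
def onplane(im,u,v,z,fish=False):
    c,d=ray(im,u,v,fish); return c+d*(z-c[2])/d[2]
E
python3 - <<'E'
from h import *
for n in('scene','top'):
    im=snap(n,n+'0.png'); print(n,im['vertical_fov'],im['cx'],im['cy'],np.round(im['R'],3).tolist(),np.round(im['t'],1), (im['depth']>0).mean())
s=read_state(); print(s['clock'],s['eef_pos'],s['tool_rot'],s['width'])
E
```

```text
scene 53.705240671120706 251.54604027269292 191.87752781523855 [[-0.842, 0.539, 0.015], [0.455, 0.725, -0.517], [-0.29, -0.428, -0.856]] [ 345.1 -156.8 1108.5] 0.9959920247395834
top 49.04194620822253 258.3255900861112 189.73227234173459 [[0.106, -0.994, -0.002], [-0.971, -0.103, -0.216], [0.215, 0.025, -0.976]] [ -42.3  448.3 1317.1] 0.9960988362630209
0.1 [ 272.51848163 -589.83519741  403.86555727] [-3.13991088e+00  3.36491090e-05  4.32795178e-01] 85.2385740813857
```

View pics/scene0.png

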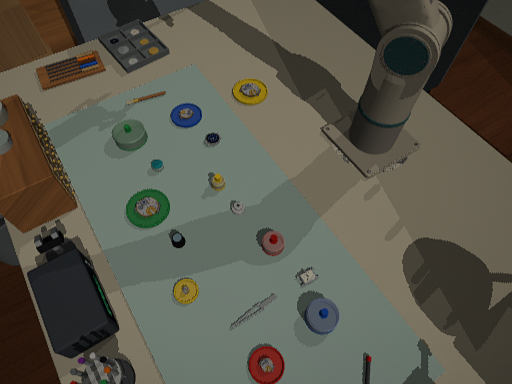

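View pics/top0.png

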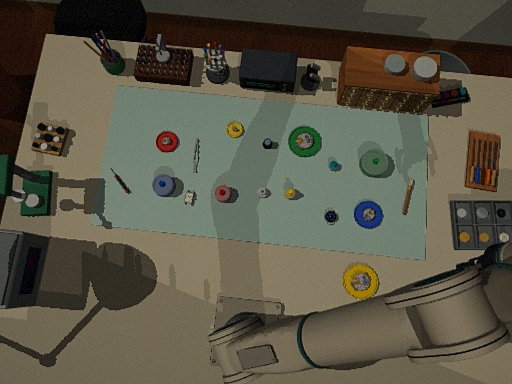

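The scene image shows red (272,242), blue (322,315), green (129,133) and yellow (217,182) covers. The trays are red (266,365), blue (186,115), green (148,207) and small yellow (185,291). The big yellow tray at (250,91) is a look-alike, and the watch is at (307,276).

The top image shows the covers at red (223,193), blue (163,185), green (375,163) and yellow (290,193). The trays are red (167,142), blue (369,214), green (305,141) and yellow (235,129), with the decoy at (361,281).

```bash
python3 - <<'E'
from h import *
hue={'red':0,'yellow':27,'green':65,'blue':115}
seed={'top':{'tray':dict(red=(167,142),blue=(369,214),green=(305,141),yellow=(235,129)),'cov':dict(red=(223,193),blue=(163,185),green=(375,161),yellow=(290,193))},
'scene':{'tray':dict(red=(266,365),blue=(186,115),green=(148,207),yellow=(185,291)),'cov':dict(red=(270,237),blue=(323,312),green=(127,130),yellow=(217,178))}}
zk=dict(yellow=40,red=44,blue=47,green=50)
for k in('tray','cov'):
  for c in hue:
    P=[];I=[]
    for n in('top','scene'):
      im=np.load(f'pics/{n}0.png.npy',allow_pickle=True).item()
      px=im['pixels']; hsv=cv2.cvtColor(px,cv2.COLOR_RGB2HSV).astype(int)
      u,v=seed[n][k][c]; r=26 if k=='tray' else 9
      h=np.abs((hsv[...,0]-hue[c]+90)%180-90)<14
      m=h&(hsv[...,1]>(110 if k=='tray' else 150))&(hsv[...,2]>40)
      w=np.zeros(m.shape,bool); w[max(0,v-r):v+r+1,u-r:u+r+1]=1; m=(m&w).astype(np.uint8)
      nl,lab,st,ce=cv2.connectedComponentsWithStats(m)
      if nl<2: print(c,k,n,'none'); continue
      i=1+np.argmax(st[1:,4])
      if k=='tray':
        cn=max(cv2.findContours((lab==i).astype(np.uint8),0,2)[0],key=len)
        (a,b),ax,an=cv2.fitEllipse(cv2.convexHull(cn)); z=11
      else: (a,b)=ce[i]; ax=st[i]; z=zk[c]
      p=onplane(im,a,b,z); P.append(ray(im,a,b)); I.append(p)
      print(k,c,n,np.round([a,b],1),np.round(ax,1),np.round(p,1))
    # two-ray midpoint
    if len(P)==2:
      A=np.zeros((3,3));B=np.zeros(3)
      for o,d in P:
        d=d/np.linalg.norm(d);M=np.eye(3)-np.outer(d,d);A+=M;B+=M@o
      print('   tri',np.round(np.linalg.solve(A,B),1),'mean',np.round(np.mean(I,0),1))
E
```

```text
tray red top [166.3 141.4] [21.3 21.6] [593.9 338.2  11. ]
tray red scene [266.3 365.2] [35.6 39.1] [593.8 343.3  11. ]
   tri [594.4 341.3   5.3] mean [593.8 340.7  11. ]
tray yellow top [234.2 129.3] [15.7 16.4] [662. 112.  11.]
tray yellow scene [185.8 290.8] [24.  25.6] [661.7 117.3  11. ]
   tri [662.8 113.9   4.6] mean [661.8 114.7  11. ]
tray green top [303.9 141.1] [30.9 32.1] [ 644.7 -130.7   11. ]
tray green scene [147.6 208.1] [37.6 44.3] [ 645.1 -123.6   11. ]
   tri [ 646.1 -130.3    2.4] mean [ 644.9 -127.1   11. ]
tray blue top [367.8 214.3] [27.1 28.7] [ 414.5 -360.9   11. ]
tray blue scene [186.1 115. ] [24. 31.] [ 415.7 -352.7   11. ]
   tri [ 414.4 -361.5    2.9] mean [ 415.1 -356.8   11. ]
cov red top [221.4 191.9] [219 189   6   7  28] [431.5 124.5  44. ]
cov red scene [273.1 239.1] [269 234   9  10  62] [432.9 128.7  44. ]
   tri [431.9 126.   38.3] mean [432.2 126.6  44. ]
cov yellow top [289.7 191.9] [287 189   6   7  31] [456.  -96.9  40. ]
cov yellow scene [217.5 178.2] [214 174   8   9  55] [457.  -90.9  40. ]
   tri [456.2 -96.1  33.3] mean [456.5 -93.9  40. ]
cov green top [375.4 160.6] [373 158   6   6  29] [ 588.6 -367.3   50. ]
cov green scene [127.2 128.3] [124 125   8   8  45] [ 588.8 -360.1   50. ]
   tri [ 589.3 -368.1   43.1] mean [ 588.7 -363.7   50. ]
cov blue top [161.3 183.4] [159 181   6   6  25] [438.1 322.6  47. ]
cov blue scene [323.4 312.9] [319 308   9  10  68] [439.5 326.6  47. ]
   tri [438.6 325.1  41.4] mean [438.8 324.6  47. ]
```

jog_arm(steps=[[0,0,0,0,0,0,0.0722],[0,0,0,0,0,0,0.0722],[0,0,0,0,0,0,0.0722],[0,0.1,-0.06,0,0,0,0],[0,0.1,-0.06,0,0,0,0],[0,0.1,-0.06,0,0,0,0],[0,0.1,-0.06,0,0,0,0],[0,0.1,-0.06,0,0,0,0],[0,0.1,-0.06,0,0,0,0],[0,0,0,0,0,0,0]])

```text
clock: 1.35
eef_pos: [578.1, -404.4, 403.4]
tool_rot: [-3.137, -0.003, 0.01]
force: [0.1, -0.5, -0.2]
width: 42.5
gripper_force: 0.0
```

```bash
python3 - <<'E'
from h import *
im=snap('wrist','w0.png'); print(im['vertical_fov'],im['cx'],im['cy'],np.round(im['R'],3).tolist(),np.round(-im['R'].T@im['t'],1))
s=read_state(); print(s['clock'],s['eef_pos'],s['tool_rot'],s['width'],s['qpos'])
E
```

```text
65.70646984690485 253.28930881664607 196.4504567738283 [[0.01, -1.0, -0.005], [-0.946, -0.011, 0.325], [-0.325, 0.002, -0.946]] [ 661.6 -403.   374.6]
1.4 [ 575.08935928 -407.37581951  403.58293067] [-3.13962316e+00  2.37082754e-04  5.10621150e-03] 42.577109191249725 [ 0.49159627  0.72030598  0.16215776  1.34479545 -0.12222089  1.0874638
 -0.89458339]
```

View pics/w0.png

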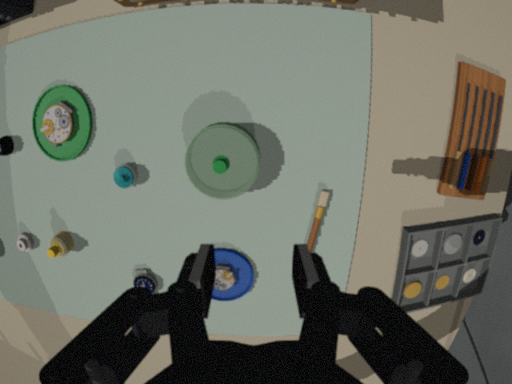

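The wrist image shows the green cover's knob at (222,165), the green tray at (62,123), the blue tray at (230,275) and the yellow knob at (57,247).

```bash
cat >> h.py <<'E'
HUE={'red':0,'yellow':27,'green':65,'blue':115}
ZK=dict(yellow=40,red=44,blue=47,green=50)
def find(im,k,c,u,v,r,z=None,fish=True,s=None):
    hsv=cv2.cvtColor(im['pixels'],cv2.COLOR_RGB2HSV).astype(int)
    m=(np.abs((hsv[...,0]-HUE[c]+90)%180-90)<14)&(hsv[...,1]>(s or (110 if k=='tray' else 150)))&(hsv[...,2]>40)
    w=np.zeros(m.shape,bool); w[max(0,v-r):v+r+1,max(0,u-r):u+r+1]=1
    nl,lab,st,ce=cv2.connectedComponentsWithStats((m&w).astype(np.uint8))
    i=1+np.argmax(st[1:,4])
    if k=='tray':
        cn=max(cv2.findContours((lab==i).astype(np.uint8),0,2)[0],key=len)
        (a,b),ax,_=cv2.fitEllipse(cv2.convexHull(cn))
    else: (a,b),ax=ce[i],st[i]
    z=z or (11 if k=='tray' else ZK[c])
    p=onplane(im,a,b,z,fish)
    print(k,c,np.round([a,b],1),np.round(ax,1),np.round(p,1)); return p
E
python3 - <<'E'
from h import *
im=np.load('pics/w0.png.npy',allow_pickle=True).item()
find(im,'cov','green',222,165,14); find(im,'tray','green',62,123,50); find(im,'tray','blue',230,275,40); find(im,'cov','yellow',57,247,14)
E
```

```text
cov green [220.3 164.1] [214 157  15  16 166] [ 587.8 -365.1   50. ]
tray green [ 62.  122.5] [58.9 75.4] [ 643.4 -131.8   11. ]
tray blue [224.2 274.1] [51.4 58.2] [ 415.8 -361.1   11. ]
cov yellow [ 54.1 249.9] [ 48 243  13  14 119] [455.3 -94.9  40. ]
```

jog_arm(steps=[[0,0.026,-0.083,0,0,0,0],[0,0,0,0.1,0,0,0],[0,0,0,0.1,0,0,0],[0,0,0,0.08,0,0,0],[0,0,0,0,0,0,0],[0,0,0,0,0,0,0]])

```text
clock: 2.15
eef_pos: [585.6, -370.1, 266.3]
tool_rot: [3.14, -0.002, -0.002]
force: [-0.3, -0.8, 0.2]
width: 42.8
gripper_force: 0.0
```

```bash
python3 - <<'E'
from h import *
im=snap('wrist','w1.png')
find(im,'cov','green',256,230,70)
s=read_state(); print(s['clock'],s['eef_pos'],s['tool_rot'],s['width'])
E
```

```text
cov green [245.5 219. ] [234 204  25  32 533] [ 587.9 -364.7   50. ]
2.2 [ 585.99542208 -370.00870722  267.04847563] [ 3.13921803e+00 -2.94078350e-03 -1.47729086e-03] 42.993272153054136
```

View pics/w1.png

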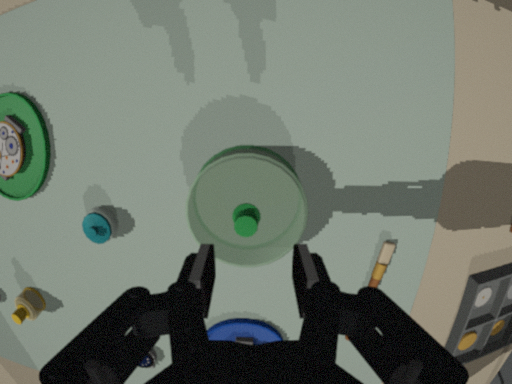

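The wrist view shows the green knob at (245,219), slightly left of the midline between the fingers at (253).

jog_arm(steps=[[0,0.004,-0.01,0,0,0,0],[0,0,0,0.05,0,0,0],[0,0,0,0.05,0,0,0],[0,0,0,0,0,0,0],[0,0,0,0,0,0,0]])

```text
clock: 2.82
eef_pos: [588.3, -363.7, 216.2]
tool_rot: [3.141, -0.002, -0.0]
force: [-0.3, -0.2, -0.4]
width: 42.6
gripper_force: 0.0
```

```bash
python3 - <<'E'
from h import *
im=snap('wrist','w2.png')
find(im,'cov','green',253,280,60)
s=read_state(); print(s['clock'],s['eef_pos'],s['tool_rot'],s['width'])
E
```

```text
cov green [255.4 260.2] [240 241  33  42 768] [ 588.1 -364.6   50. ]
2.875 [ 588.19946886 -363.84776065  216.25556961] [ 3.14065112e+00 -1.64708706e-03 -2.46057919e-04] 42.64001392565738
```

View pics/w2.png

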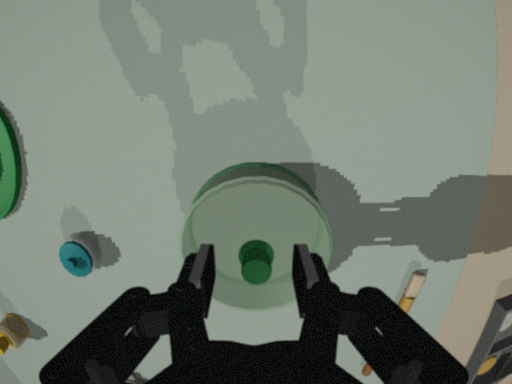

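The green knob, at (256,265), is centred between the pads at (203) and (308). I'll close the gripper.

jog_arm(steps=[[-1,0,0,0,0,0,0],[-1,0,0,0,0,0,0],[-1,0,0,0,0,0,0],[-1,0,0,0,0,0,0],[-1,0,0,0,0,0,0]])

```text
clock: 3.5
eef_pos: [588.0, -363.9, 215.8]
tool_rot: [3.141, -0.001, -0.001]
force: [-1.8, 0.8, 5.2]
width: 13.3
gripper_force: 58.5
```

jog_arm(steps=[[-1,0,0,-0.04,0,0,0],[-1,0,0,-0.06,0,0,0],[-1,0,0,-0.06,0,0,0],[-1,0,0,0,0,0,0]])

```text
clock: 4.0
eef_pos: [588.7, -364.5, 298.5]
tool_rot: [3.138, -0.006, -0.0]
force: [0.8, 0.6, 0.3]
width: 13.3
gripper_force: 58.7
```

```bash
python3 - <<'E'
from h import *
im=snap('wrist','w3.png')
s=read_state(); print(s['clock'],s['eef_pos'],s['tool_rot'],s['width'],s['force'])
E
```

```text
4.05 [ 588.03678369 -363.944505    296.50044854] [ 3.14013315e+00 -2.58969997e-03 -4.75008754e-04] 13.020203541265541 [-0.21508654  0.79073437 -1.10341465]
```

View pics/w3.png

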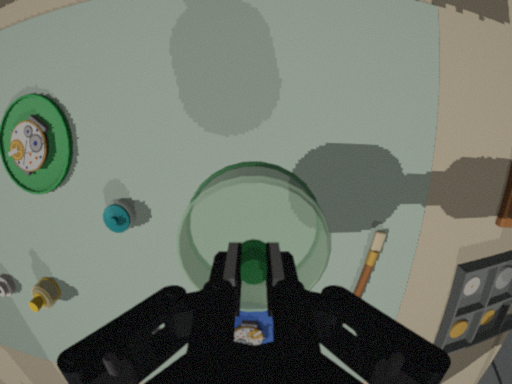

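The green cover is held by its knob and lifted.

jog_arm(steps=[[-1,0.02,-0.08,0,0,0,0],[-1,0.02,-0.08,0,0,0,0],[-1,0.02,-0.08,0,0,0,0],[-1,0.02,-0.08,0,0,0,0],[-1,0.02,-0.08,0,0,0,0],[-1,0.012,-0.064,0,0,0,0],[-1,0,0,0,0,0,0],[-1,0,0,0,0,0,0]])

```text
clock: 5.05
eef_pos: [643.3, -132.5, 293.9]
tool_rot: [3.141, 0.002, -0.001]
force: [-0.4, -0.7, -0.6]
width: 13.3
gripper_force: 58.8
```

```bash
python3 - <<'E'
from h import *
im=snap('wrist','w4.png')
find(im,'tray','green',253,215,130)
im=snap('top','t4.png'); find(im,'tray','green',304,141,22,fish=False)
s=read_state(); print(s['clock'],s['eef_pos'],s['tool_rot'],s['width'],s['force'])
E
```

```text
tray green [248.3 186.7] [112.8 119.3] [ 647.2 -127.9   11. ]
tray green [314.4 147.9] [ 6.3 18.7] [ 624.3 -168.3   11. ]
5.15 [ 643.24685661 -133.57560501  294.30389038] [ 3.14042653e+00  1.07318107e-03 -2.76321858e-03] 13.09726329842323 [-0.33672599 -0.50943346 -0.37729408]
```

View pics/w4.png

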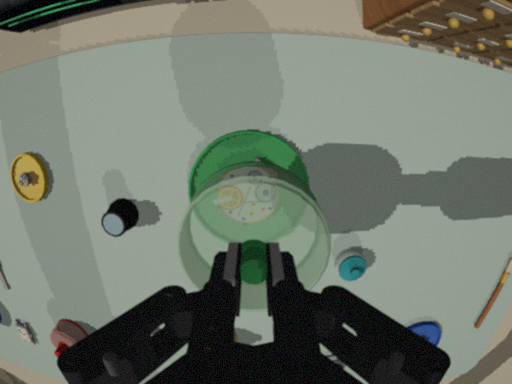

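The green tray at (249,190) is seen through the held cover. I'll fit the visible rim arc.

```bash
cat >> h.py <<'E'
from scipy.optimize import least_squares
def arc(im,c,box,rad,z=13,s=110,fish=True):
    """fixed-radius circle through the top (and side) edge of a colour mask in box u0,v0,u1,v1"""
    hsv=cv2.cvtColor(im['pixels'],cv2.COLOR_RGB2HSV).astype(int)
    m=(np.abs((hsv[...,0]-HUE[c]+90)%180-90)<14)&(hsv[...,1]>s)&(hsv[...,2]>40)
    u0,v0,u1,v1=box; P=[]
    for u in range(u0,u1):
        vs=np.flatnonzero(m[v0:v1,u])
        if len(vs): P.append((u,v0+vs[0]-.5))
    for v in range(v0,v1):
        us=np.flatnonzero(m[v,u0:u1])
        if len(us): P+= [(u0+us[0]-.5,v),(u0+us[-1]+.5,v)]
    W=np.array([onplane(im,*p,z,fish)[:2] for p in P])
    r=least_squares(lambda q:np.hypot(*(W-q).T)-rad,W.mean(0)-[20,0],loss='soft_l1',f_scale=1.)
    print('arc',c,len(W),np.round(r.x,1),'res',np.round(np.median(np.abs(r.fun)),2)); return r.x
E
python3 - <<'E'
from h import *
im=np.load('pics/w4.png.npy',allow_pickle=True).item()
arc(im,'green',(180,115,325,160),55)
im=np.load('pics/w0.png.npy',allow_pickle=True).item()
arc(im,'green',(25,70,110,175),55)
im=np.load('pics/w3.png.npy',allow_pickle=True).item()
arc(im,'green',(0,85,85,200),55)
E
```

```text
arc green 164 [ 642.8 -128.1] res 0.22
arc green 211 [ 642.9 -129.1] res 0.48
arc green 273 [ 643.2 -129.4] res 0.86
```

jog_arm(steps=[[-1,0,-0.0095,0,0,0,0],[-1,0,0,0.05,0,0,0],[-1,0,0,0.05,0,0,0],[-1,0,0,0.03,0,0,0],[-1,0,0,0.008,0,0,0],[-1,0,0,0,0,0,0],[-1,0,0,0,0,0,0]])

```text
clock: 6.02
eef_pos: [644.3, -127.1, 226.7]
tool_rot: [3.141, -0.002, -0.001]
force: [0.1, 0.2, -0.4]
width: 13.0
gripper_force: 58.8
```

```bash
python3 - <<'E'
from h import *
s=read_state(); print(s['clock'],s['eef_pos'],s['tool_rot'],s['width'],s['force'])
E
```

```text
6.025 [ 644.29926446 -127.13683523  226.69064769] [ 3.14128436e+00 -1.78105578e-03 -5.70920367e-04] 13.018891623848589 [ 0.11903636  0.20663341 -0.3819368 ]
```

jog_arm(steps=[[-1,0,0,0.006,0,0,0],[-1,0,0,0.003,0,0,0],[-1,0,0,0.002,0,0,0],[-1,0,0,0,0,0,0]])

```text
clock: 6.52
eef_pos: [643.8, -127.0, 220.1]
tool_rot: [-3.142, 0.0, -0.0]
force: [0.3, -0.1, -1.3]
width: 13.3
gripper_force: 58.8
```

jog_arm(steps=[[-1,0,0,0.002,0,0,0],[-1,0,0,0,0,0,0]])

```text
clock: 6.78
eef_pos: [643.9, -127.0, 219.8]
tool_rot: [-3.142, -0.0, -0.0]
force: [-1.8, -0.8, 3.5]
width: 13.3
gripper_force: 59.2
```

jog_arm(steps=[[0,0,0,0,0,0,0],[0,0,0,0,0,0,0],[0,0,0,0,0,0,0],[0,0,0,-0.04,0,0,0],[0,0,0,-0.1,0,0,0],[0,0,0,-0.06,0,0,0],[0,-0.1,-0.016,0,0,0,0],[0,-0.1,-0.016,0,0,0,0],[0,-0.1,-0.016,0,0,0,0],[0,-0.076,-0.015,0,0,0,0]])

```text
clock: 8.02
eef_pos: [454.0, -95.3, 320.6]
tool_rot: [-3.142, -0.001, -0.001]
force: [0.1, -0.1, 0.1]
width: 42.8
gripper_force: 0.0
```

jog_arm(steps=[[0,0,0,0,0,0,0],[0,0,0,0,0,0,0]])

```text
clock: 8.28
eef_pos: [457.0, -95.6, 320.4]
tool_rot: [3.141, -0.004, -0.0]
force: [0.9, 0.4, 0.8]
width: 42.8
gripper_force: 0.0
```

```bash
python3 - <<'E'
from h import *
im=snap('wrist','w5.png')
find(im,'cov','yellow',253,200,50)
s=read_state(); print(s['clock'],s['eef_pos'],s['tool_rot'],s['width'],s['force'])
E
```

```text
cov yellow [252.4 195.1] [243 184  20  24 387] [455.5 -94.5  40. ]
8.325 [457.27061754 -95.62980221 320.12003801] [ 3.14105476e+00 -3.31098046e-03 -3.04010952e-04] 42.431683379013144 [-0.06552981  0.35577059  0.02351472]
```

View pics/w5.png

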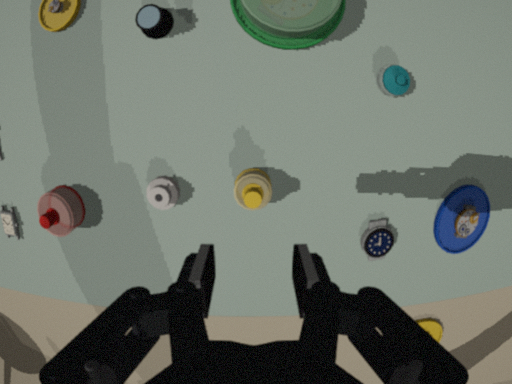

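The wrist image shows the green cover standing in its tray at (290,20), and the yellow knob at (253,196).

jog_arm(steps=[[-0.1,-0.003,-0.001,0.06,0,0,0],[-0.1,0,0,0.08,0,0,0],[-0.1,0,0,0.06,0,0,0],[-0.1,0,0,0.026,0,0,0],[-0.1,0,0,0,0,0,0],[-0.1,0,0,0,0,0,0]])

```text
clock: 9.07
eef_pos: [455.0, -95.0, 207.0]
tool_rot: [3.141, -0.002, -0.0]
force: [-0.8, -0.4, -0.2]
width: 38.6
gripper_force: 0.0
```

```bash
python3 - <<'E'
from h import *
im=np.load('pics/w5.png.npy',allow_pickle=True).item()
arc(im,'blue',(425,175,500,260),46); find(im,'cov','red',48,220,14,s=190)
im=snap('wrist','w6.png')
find(im,'cov','yellow',253,265,45)
s=read_state(); print(s['clock'],s['eef_pos'],s['tool_rot'],s['width'],s['force'])
E
```

```text
arc blue 194 [ 414.7 -355. ] res 1.04
cov red [ 49.2 218.2] [ 40 209  19  19 215] [430.5 126.3  44. ]
cov yellow [253.  258.8] [ 236  238   35   43 1159] [455.3 -94.6  40. ]
9.125 [454.97560229 -95.00914357 207.2044826 ] [ 3.14116274e+00 -2.14600519e-03 -3.69988034e-04] 37.836252457821196 [0.4492146  0.13169169 0.48457269]
```

jog_arm(steps=[[-1,0,0,0,0,0,0],[-1,0,0,0,0,0,0],[-1,0,0,0,0,0,0],[-1,0,0,0,0,0,0],[-1,0,0,0,0,0,0],[-1,0,0,-0.04,0,0,0],[-1,0,0,-0.08,0,0,0],[-1,0,0,-0.08,0,0,0],[-1,0,0,0,0,0,0]])

```text
clock: 10.25
eef_pos: [455.2, -95.1, 309.0]
tool_rot: [3.141, -0.006, -0.0]
force: [-0.1, -0.1, -1.3]
width: 13.1
gripper_force: 58.8
```

jog_arm(steps=[[-1,0.06,-0.06,0,0,0,0],[-1,0.07,-0.07,0,0,0,0],[-1,0.07,-0.07,0,0,0,0],[-1,0.07,-0.07,0,0,0,0],[-1,0.07,-0.07,0,0,0,0],[-1,0.07,-0.07,0,0,0,0],[-1,0,-0.006,0,0,0,0],[-1,0,0,0,0,0,0],[-1,0,0,0,0,0,0]])

```text
clock: 11.38
eef_pos: [658.7, 111.3, 305.9]
tool_rot: [3.14, 0.001, -0.002]
force: [0.6, -0.3, -0.9]
width: 12.7
gripper_force: 58.8
```

```bash
python3 - <<'E'
from h import *
im=snap('wrist','w7.png')
s=read_state(); print(s['clock'],s['eef_pos'],s['tool_rot'],s['width'],s['force'])
arc(im,'yellow',(200,130,310,185),28)
E
```

```text
11.425 [658.86909998 111.39116208 306.12738022] [ 3.14075121e+00  9.24150322e-04 -2.51677782e-03] 13.139364925193126 [-0.18585654 -0.10628906 -0.5384605 ]
arc yellow 118 [661.2 115.1] res 0.19
```

View pics/w7.png

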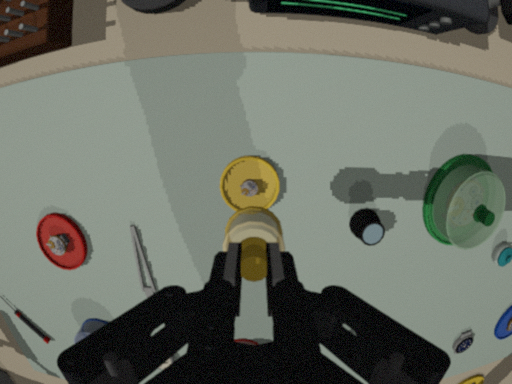

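The yellow cover is held, with the tray at (250,185). The rim fit puts the tray centre at (661,115).

jog_arm(steps=[[-1,0.004,-0.007,0,0,0,0],[-1,0,0,0.06,0,0,0],[-1,0,0,0.06,0,0,0],[-1,0,0,0.04,0,0,0],[-1,0,0,0.014,0,0,0],[-1,0,0,0,0,0,0],[-1,0,0,0,0,0,0]])

```text
clock: 12.3
eef_pos: [662.0, 116.5, 220.4]
tool_rot: [-3.141, -0.002, -0.001]
force: [-0.6, 0.9, 0.1]
width: 13.2
gripper_force: 58.8
```

jog_arm(steps=[[-1,0,0,0.006,0,0,0],[-1,0,0,0.002,0,0,0],[-1,0,0,0,0,0,0],[-1,0,0,0,0,0,0]])

```text
clock: 12.8
eef_pos: [661.5, 116.5, 215.3]
tool_rot: [3.142, -0.0, -0.0]
force: [-0.6, 0.1, 0.9]
width: 13.2
gripper_force: 58.8
```

jog_arm(steps=[[-1,0,0,0.005,0,0,0],[-1,0,0,0.002,0,0,0],[-1,0,0,0.001,0,0,0],[-1,0,0,0,0,0,0]])

```text
clock: 13.3
eef_pos: [661.4, 116.5, 211.4]
tool_rot: [-3.142, 0.0, -0.0]
force: [-0.5, 0.8, 1.9]
width: 13.2
gripper_force: 59.0
```

jog_arm(steps=[[-1,0,0,0.001,0,0,0],[0,0,0,0,0,0,0],[0,0,0,0,0,0,0],[0,0,0,0,0,0,0],[0,0,0,-0.04,0,0,0],[0,0,0,-0.1,0,0,0],[0,0,0,-0.08,0,0,0]])

```text
clock: 14.18
eef_pos: [661.8, 116.4, 323.9]
tool_rot: [-3.141, -0.003, -0.001]
force: [1.1, 0.1, 0.2]
width: 42.5
gripper_force: 0.0
```

jog_arm(steps=[[0,-0.09,-0.004,0,0,0,0],[0,-0.09,-0.004,0,0,0,0],[0,-0.09,-0.004,0,0,0,0],[0,-0.09,-0.004,0,0,0,0],[0,-0.09,-0.004,0,0,0,0],[0,-0.01,0,0,0,0,0],[0,0,0,0,0,0,0],[0,0,0,0,0,0,0]])

```text
clock: 15.18
eef_pos: [433.0, 126.6, 321.3]
tool_rot: [-3.141, -0.003, -0.001]
force: [0.5, 0.5, 0.1]
width: 42.5
gripper_force: 0.0
```

```bash
python3 - <<'E'
from h import *
im=snap('wrist','w8.png')
find(im,'cov','red',253,200,50,s=190); find(im,'cov','blue',60,200,60)
s=read_state(); print(s['clock'],s['eef_pos'],s['tool_rot'],s['width'],s['force'])
E
```

```text
cov red [253.9 196. ] [245 185  19  24 351] [431.4 126.7  44. ]
cov blue [ 58.5 191.9] [ 48 182  21  20 293] [436.9 325.6  47. ]
15.225 [432.78429071 126.57052639 321.03563733] [-3.14128335e+00 -1.99332336e-03 -1.10174053e-03] 42.52784154731697 [-0.44558464 -0.47871553 -0.32806651]
```

View pics/w8.png

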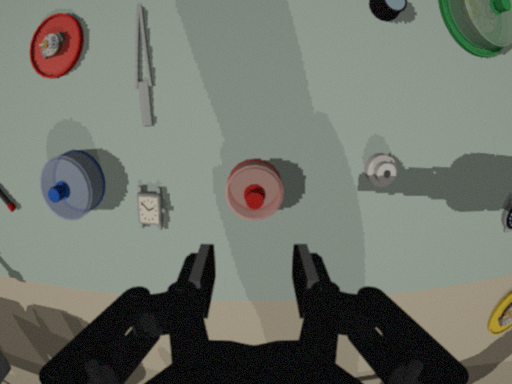

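The red knob is at (254,196), centred, with the watch at (149,207), the blue knob at (58,192) and the red tray at (57,45).

jog_arm(steps=[[-0.1,-0.003,0,0.06,0,0,0],[-0.1,0,0,0.08,0,0,0],[-0.1,0,0,0.06,0,0,0],[-0.1,0,0,0.02,0,0,0],[-0.1,0,0,0,0,0,0],[-0.1,0,0,0,0,0,0]])

```text
clock: 15.98
eef_pos: [430.7, 126.6, 211.0]
tool_rot: [-3.142, -0.001, -0.001]
force: [-0.1, -0.0, 0.1]
width: 38.6
gripper_force: 0.0
```

```bash
python3 - <<'E'
from h import *
im=snap('wrist','w9.png')
find(im,'cov','red',253,262,40,s=190)
s=read_state(); print(s['clock'],s['eef_pos'],s['tool_rot'],s['width'],s['force'])
E
```

```text
cov red [254.4 258.8] [ 238  239   33   42 1014] [430.8 126.5  44. ]
16.025 [430.62344774 126.69350191 211.26783612] [-3.14126554e+00 -1.40529840e-03 -4.94782819e-04] 38.24651565557652 [-0.53944976  0.26090119  0.32184141]
```

jog_arm(steps=[[-1,0,0,0,0,0,0],[-1,0,0,0,0,0,0],[-1,0,0,0,0,0,0],[-1,0,0,0,0,0,0],[-1,0,0,0,0,0,0],[-1,0,0,-0.04,0,0,0],[-1,0,0,-0.08,0,0,0],[-1,0,0,-0.08,0,0,0],[-1,0,0,0,0,0,0]])

```text
clock: 17.15
eef_pos: [430.8, 127.0, 313.1]
tool_rot: [-3.14, -0.005, -0.0]
force: [-1.3, 0.4, -1.0]
width: 13.3
gripper_force: 58.9
```

jog_arm(steps=[[-1,0.05,-0.06,0,0,0,0],[-1,0.055,-0.072,0,0,0,0],[-1,0.055,-0.072,0,0,0,0],[-1,0.055,-0.072,0,0,0,0],[-1,0.055,-0.072,0,0,0,0],[-1,0.055,-0.076,0,0,0,0],[-1,0,0,0,0,0,0],[-1,0,0,0,0,0,0],[-1,0,0,0,0,0,0]])

```text
clock: 18.27
eef_pos: [592.3, 337.2, 310.2]
tool_rot: [3.14, 0.002, -0.002]
force: [-0.3, -0.5, -0.3]
width: 13.2
gripper_force: 58.9
```

```bash
python3 - <<'E'
from h import *
im=snap('wrist','w10.png')
s=read_state(); print(s['clock'],s['eef_pos'],s['tool_rot'],s['width'],s['force'])
arc(im,'red',(190,125,325,172),37)
E
```

```text
18.325 [592.36458635 337.33583478 310.57536229] [ 3.14081290e+00  1.04246944e-03 -1.94533735e-03] 13.153196745387456 [ 0.26827578 -0.19669547 -0.84719029]
arc red 122 [592.7 341.4] res 0.18
```

View pics/w10.png

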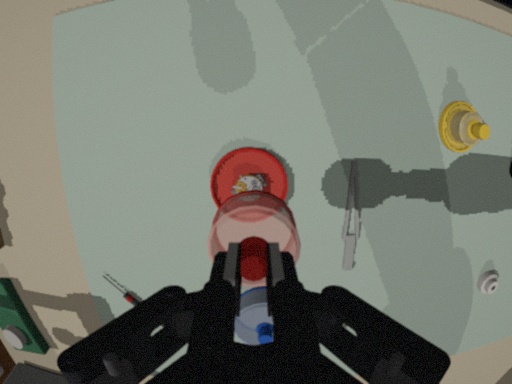

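The red cover is held, with the red tray at (250,183). The yellow cover looks upright in its tray at (461,127).

jog_arm(steps=[[-1,0,-0.007,0,0,0,0],[-1,0,0,0.06,0,0,0],[-1,0,0,0.06,0,0,0],[-1,0,0,0.05,0,0,0],[-1,0,0,0.014,0,0,0],[-1,0,0,0,0,0,0],[-1,0,0,0,0,0,0]])

```text
clock: 19.2
eef_pos: [593.2, 342.3, 220.2]
tool_rot: [-3.141, -0.002, -0.0]
force: [0.3, 0.5, -1.0]
width: 13.3
gripper_force: 58.9
```

jog_arm(steps=[[-1,0,0,0.003,0,0,0],[-1,0,0,0,0,0,0],[-1,0,0,0,0,0,0]])

```text
clock: 19.58
eef_pos: [592.7, 342.1, 217.5]
tool_rot: [-3.141, -0.0, -0.0]
force: [-0.5, -0.1, 0.0]
width: 13.2
gripper_force: 58.9
```

jog_arm(steps=[[-1,0,0,0.003,0,0,0],[-1,0,0,0.001,0,0,0],[-1,0,0,0.001,0,0,0],[-1,0,0,0,0,0,0]])

```text
clock: 20.08
eef_pos: [592.7, 341.9, 215.5]
tool_rot: [-3.142, 0.0, -0.001]
force: [-1.9, -0.3, 5.4]
width: 13.2
gripper_force: 59.5
```

jog_arm(steps=[[0,0,0,0,0,0,0],[0,0,0,0,0,0,0],[0,0,0,0,0,0,0],[0,0,0,-0.04,0,0,0],[0,0,0,-0.1,0,0,0],[0,0,0,-0.07,0,0,0],[0,-0.08,0.0085,0,0,0,0],[0,-0.08,0.0085,0,0,0,0],[0,-0.08,0.0085,0,0,0,0],[0,-0.07,0.0085,0,0,0,0]])

```text
clock: 21.32
eef_pos: [436.4, 325.1, 321.3]
tool_rot: [-3.14, -0.001, -0.0]
force: [-0.3, 1.2, -0.2]
width: 42.8
gripper_force: 0.0
```

jog_arm(steps=[[0,0,0,0,0,0,0],[0,0,0,0,0,0,0]])

```text
clock: 21.58
eef_pos: [438.6, 325.4, 321.0]
tool_rot: [-3.14, -0.003, -0.001]
force: [1.0, -0.3, -0.4]
width: 42.8
gripper_force: 0.0
```

```bash
python3 - <<'E'
from h import *
im=snap('wrist','w11.png')
find(im,'cov','blue',253,200,50)
s=read_state(); print(s['clock'],s['eef_pos'],s['tool_rot'],s['width'],s['force'])
E
```

```text
cov blue [254.4 196.2] [245 185  20  24 391] [437.9 325.3  47. ]
21.625 [438.92337196 325.30599183 320.76838271] [-3.14031570e+00 -2.51137317e-03 -9.85714304e-04] 42.78208584363137 [ 0.38804931 -0.58758057  0.45181898]
```

View pics/w11.png

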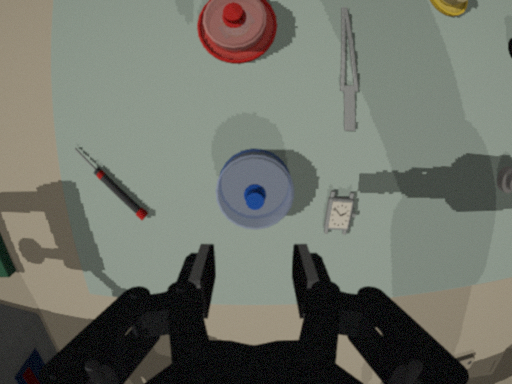

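The red cover stands in its tray at (236,25). The blue knob is at (254,196) and the watch at (340,212).

jog_arm(steps=[[-0.1,-0.002,0,0.06,0,0,0],[-0.1,0,0,0.08,0,0,0],[-0.1,0,0,0.055,0,0,0],[-0.1,0,0,0.018,0,0,0],[-0.1,0,0,0,0,0,0],[-0.1,0,0,0,0,0,0]])

```text
clock: 22.38
eef_pos: [437.4, 325.4, 214.3]
tool_rot: [-3.14, -0.002, -0.001]
force: [-0.0, -0.2, 0.5]
width: 38.6
gripper_force: 0.0
```

```bash
python3 - <<'E'
from h import *
im=snap('wrist','w12.png')
find(im,'cov','blue',253,262,40)
s=read_state(); print(s['clock'],s['eef_pos'],s['tool_rot'],s['width'],s['force'])
E
```

```text
cov blue [254.6 258.9] [ 238  238   34   43 1132] [437.3 325.2  47. ]
22.425 [437.23647545 325.40382963 214.40114236] [-3.14032520e+00 -1.72706331e-03 -5.80286479e-04] 38.63788505826598 [0.60807374 0.13060913 0.6857936 ]
```

jog_arm(steps=[[-1,0,0,0,0,0,0],[-1,0,0,0,0,0,0],[-1,0,0,0,0,0,0],[-1,0,0,0,0,0,0],[-1,0,0,0,0,0,0],[-1,0,0,-0.04,0,0,0],[-1,0,0,-0.08,0,0,0],[-1,0,0,-0.08,0,0,0],[-1,0,0,0,0,0,0]])

```text
clock: 23.55
eef_pos: [437.6, 325.7, 316.3]
tool_rot: [-3.138, -0.005, -0.0]
force: [0.6, 0.7, -0.3]
width: 13.2
gripper_force: 58.8
```

jog_arm(steps=[[-1,-0.002,0.05,0,0,0,0],[-1,-0.002,0.08,0,0,0,0],[-1,-0.003,0.09,0,0,0,0],[-1,-0.003,0.09,0,0,0,0],[-1,-0.003,0.09,0,0,0,0],[-1,-0.003,0.09,0,0,0,0],[-1,-0.003,0.09,0,0,0,0],[-1,-0.003,0.09,0,0,0,0],[-1,-0.003,0.09,0,0,0,0],[-1,-0.003,0.09,0,0,0,0]])

```text
clock: 24.8
eef_pos: [421.9, -101.1, 312.7]
tool_rot: [-3.141, 0.001, -0.0]
force: [1.4, 0.2, -0.9]
width: 12.9
gripper_force: 58.8
```

jog_arm(steps=[[-1,-0.003,0.09,0,0,0,0],[-1,-0.003,0.09,0,0,0,0],[-1,-0.003,0.09,0,0,0,0],[-1,-0.003,0.09,0,0,0,0],[-1,-0.003,0.09,0,0,0,0],[-1,0,0.06,0,0,0,0],[-1,0,0,0,0,0,0],[-1,0,0,0,0,0,0]])

```text
clock: 25.8
eef_pos: [414.7, -353.7, 312.5]
tool_rot: [-3.139, 0.001, 0.0]
force: [0.0, 1.0, -0.6]
width: 12.9
gripper_force: 58.8
```

```bash
python3 - <<'E'
from h import *
im=snap('wrist','w13.png')
s=read_state(); print(s['clock'],s['eef_pos'],s['tool_rot'],s['width'],s['force'])
arc(im,'blue',(180,115,340,165),46)
E
```

```text
25.85 [ 414.86659708 -353.34312833  312.64184969] [-3.13941839e+00  1.28514180e-03  1.01309537e-03] 13.19953369672774 [ 0.16414155  0.74293154 -0.17723737]
arc blue 134 [ 412.9 -357.8] res 0.19
```

View pics/w13.png

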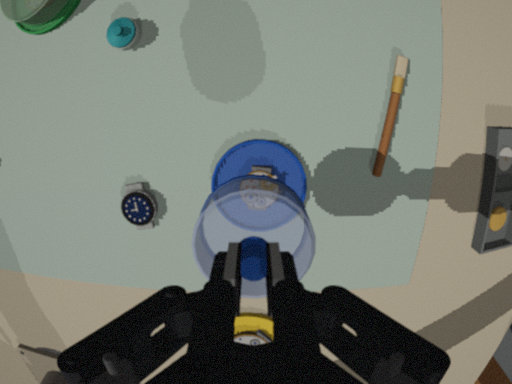

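The blue cover is held, with the blue tray at (260,185). The fit puts its centre at (413,-358).

jog_arm(steps=[[-1,-0.003,0.0085,0,0,0,0],[-1,0,0,0.06,0,0,0],[-1,0,0,0.06,0,0,0],[-1,0,0,0.045,0,0,0],[-1,0,0,0.012,0,0,0],[-1,0,0,0,0,0,0],[-1,0,0,0,0,0,0]])

```text
clock: 26.72
eef_pos: [413.7, -359.3, 225.8]
tool_rot: [3.14, -0.001, -0.0]
force: [-0.1, 0.2, -0.2]
width: 13.4
gripper_force: 58.8
```

jog_arm(steps=[[-1,0,0,0.002,0,0,0],[-1,0,0,0,0,0,0],[-1,0,0,0,0,0,0]])

```text
clock: 27.1
eef_pos: [413.4, -359.1, 224.0]
tool_rot: [3.141, -0.0, -0.0]
force: [-0.3, -0.7, -0.0]
width: 13.4
gripper_force: 58.8
```

jog_arm(steps=[[-1,0,-0.002,0.006,0,0,0],[-1,0,0,0.004,0,0,0],[-1,0,0,0.001,0,0,0],[-1,0,0,0,0,0,0],[-1,0,0,0,0,0,0]])

```text
clock: 27.72
eef_pos: [413.3, -358.0, 218.3]
tool_rot: [-3.141, 0.0, -0.0]
force: [-0.9, 1.0, 1.1]
width: 13.1
gripper_force: 59.0
```

jog_arm(steps=[[-1,0,0,0.001,0,0,0],[0,0,0,0,0,0,0],[0,0,0,0,0,0,0],[0,0,0,0,0,0,0],[0,0,0,-0.04,0,0,0],[0,0,0,-0.1,0,0,0],[0,0,0,-0.1,0,0,0],[0,0,0,-0.1,0,0,0],[0,0,0,0,0,0,0]])

```text
clock: 28.85
eef_pos: [414.1, -359.1, 391.7]
tool_rot: [3.136, -0.007, -0.0]
force: [0.1, -0.1, -0.6]
width: 42.3
gripper_force: 0.0
```

```bash
python3 - <<'E'
from h import *
s=read_state(); print(s['clock'],s['eef_pos'],s['width'])
im=snap('scene','s14.png')
ZT={k:v+4 for k,v in ZK.items()}
for c,u,v,tu,tv in(('red',266,355,266,365),('blue',186,108,186,115),('green',148,200,148,207),('yellow',186,283,185,291)):
    p=find(im,'cov',c,u,v,9,z=ZT[c],fish=False); q=find(im,'tray',c,tu,tv,28,fish=False); print(np.round((p-q)[:2],1))
E
```

```text
28.85 [ 414.14920379 -359.11973612  391.66614757] 42.315133024803835
cov red [265.7 348.9] [257 347  19   7  65] [582.  320.2  48. ]
tray red [266.3 365.3] [35.8 38.8] [593.9 343.4  11. ]
[-11.9 -23.2]
cov blue [184.3 105.2] [182 101   6   9  43] [ 415.4 -353.3   51. ]
tray blue [186.2 114.9] [24.2 30.8] [ 415.4 -352.8   11. ]
[-0.  -0.5]
cov green [144.2 199.5] [141 195   8   9  55] [ 643.8 -123.5   54. ]
tray green [147.6 208.1] [37.7 44.2] [ 645.1 -123.7   11. ]
[-1.3  0.1]
cov yellow [189.3 283.5] [177 279  19  14  75] [648.5 118.1  44. ]
tray yellow [185.7 290.8] [24.1 25.6] [661.7 117.3  11. ]
[-13.2   0.9]
```

View pics/s14.png

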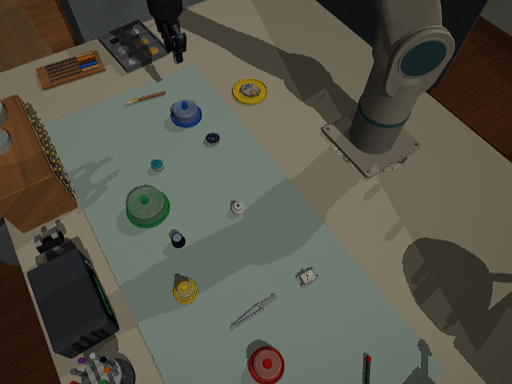

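All four covers stand upright in their own trays: blue (186,113), green (148,205), yellow (186,290) and red (267,365). The watch is unmoved at (307,276). The red and yellow windows caught the rim instead of the knob, so I'll redo them with tighter windows.

```bash
python3 - <<'E'
from h import *
im=np.load('pics/s14.png.npy',allow_pickle=True).item()
find(im,'cov','red',267,363,6,z=48,fish=False); find(im,'cov','yellow',184,286,5,z=44,fish=False,s=170)
o=-im['R'].T@im['t']
f=192/np.tan(np.radians(im['vertical_fov'])/2)
for n,u,v,r in(('red',267,363,10),('yellow',184,287,7),('blue',186,110,9),('green',147,204,13)):
    vv,uu=np.mgrid[v-r:v+r+1,u-r:u+r+1]; d=im['depth'][vv,uu]
    X=np.stack([(uu-im['cx'])/f*d,(vv-im['cy'])/f*d,d],-1)@im['R']+o
    z=X[...,2].ravel(); k=X.reshape(-1,3)[z>z.max()-9]
    print(n,'zmax',z.max().round(1),'knob xy',np.round(np.median(k,0),1),'z hist',np.round(np.percentile(z,[10,50,90]),1))
E
```

```text
cov red [267.1 363.2] [262 358  11  11  86] [594.3 343.6  48. ]
cov yellow [183.9 287.3] [180 283   9   9  70] [662.4 119.3  44. ]
red zmax 862.7 knob xy [682.9 402.4 862.7] z hist [36.6 38.7 55.2]
yellow zmax 862.7 knob xy [682.9 402.4 862.7] z hist [ 9.8 34.3 52.1]
blue zmax 862.7 knob xy [682.9 402.4 862.7] z hist [27.  40.3 45.3]
green zmax 65.7 knob xy [ 643.7 -125.    61.1] z hist [40.5 43.7 46.4]
```

```bash
python3 -c "
from cell import *
print(finish_job())"
```

```text
the job is handed in; nothing more can be done
None
```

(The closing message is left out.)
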